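# Secure the weights and hold up the spring balance for its zero check

## Task

On this school physics bench, first swing the open keeper bar shut over the row of weights until it snaps fully home in its detent. Then draw the tubular spring balance out of its slanted sleeve, turn it upright with the hook hanging down, and finish while still holding it there, still and touching nothing else, its hook at least 12 cm above the bench. Leave the weights in their wells and do not disturb the meter or the lens.

Things in the scene. Friction and masses are not known exactly. Their poses are not given: they have to be found in the camera images.
- rack: Fixed wooden weight rack, 90 (x) x 250 (y) x 20 mm high; origin at the centre of its underside, z up; it stands to the left or to the right with some yaw. Three wells in a row along its y (at y = -45, 0, +45 mm) hold the weights. A keeper bar is hinged on a steel post at y = +85 mm; at y = -110 mm stands the detent block (12 mm wide, top 42 mm above the bench).
- keeper (a joint): Angle (rad) of the keeper bar about the vertical hinge post: 0 = shut, lying over the row of weights along the rack's -y, against a hard stop; larger = swung open towards the rack's -x side (clockwise seen from above as it opens), up to 1.5. It stays where it is left (light friction, under 1 N at the peg). A sprung detent bump about 0.07 to 0.03 rad before shut takes about 2 N sideways at the peg to pass; beyond it the bar snaps to 0 and is held.
- keeper_peg (a point): Top centre of the upright finger peg on the keeper bar: peg 12 mm in diameter, standing 32 mm above the bar's top, its top 99 mm above the bench, 170 mm from the hinge axis. The bar is aluminium, 14 mm wide and 9 mm thick, its underside 58 mm above the bench; it ends 25 mm beyond the peg. It can be pushed by the peg or the peg pinched.
- keeper_hinge (a point): Point on the keeper's vertical hinge axis, 99 mm above the bench (level with the peg's top). The post's cap is 20 mm in diameter, its top 70 mm above the bench.
- stand: Fixed grey plastic stand with a square slanted sleeve; base 150 (x, from -120 to +30 mm) x 75 x 12 mm; origin on the bench, z up. The sleeve slants at 45 degrees: its axis rises along the stand's (+x, +z), so its mouth looks up and away from the robot. Bore 25 mm square, 75 mm deep, walls 4 mm.
- sleeve_mouth (a point): Centre of the sleeve's mouth, at (-32, 0, 85) mm in the stand's frame.
- balance: Tubular spring balance, 0.09 to 0.17 kg: white tube 22 mm in diameter and 118 mm long, small steel hook at one end, steel eye at the other; 164 mm overall. Rigid. Origin at the hook's lowest point, z along the tube towards the eye; the tube spans z = 27 to 145 mm. It starts in the sleeve, hook end down to the sleeve's floor, loose by 3 mm, leaning about 45 degrees (up to 3 degrees of play) with its eye end away from the robot; about 89 mm stand out of the mouth.
- balance_grip (a point): A good place to grip the tube: on its axis, 120 mm from the hook's end, 45 mm outside the sleeve's mouth, about 116 mm above the bench at the start.
- weight0: Steel weight, 34 mm in diameter, 43 mm high with a small knob, 0.2 kg, in the well at the rack's y = -45 mm; origin under its centre, 8 mm above the bench. Leave in its well.
- weight1: As weight0, in the middle well.
- weight2: As weight0, in the well at y = +45 mm.
- meter: Bystander: yellow hand-held electrical meter lying flat, 145 x 75 x 37 mm; origin under its centre. Leave alone.
- lens: Bystander: round lens on a heavy steel foot (60 x 80 mm), 129 mm high; origin under its foot. Leave alone.
Mind the look-alikes: they are no part of the job. What is shaped like the stand but yellow is not meant.

How it is judged:
By the outcome, as a careful person would: the job done as asked, in the order asked, and still so for the second after the job is handed in, while the arm keeps its last pose, push and grip.
It also fails if it takes over 64 s, if anything falls off the work surface, if the arm or the gripper's body presses on something with over 40 N, if the wrist force passes 120 N, or if a joint passes its speed limit or range.

## Robot

A 7-joint arm with a two-finger parallel gripper is mounted at the origin on the work surface. World frame = base frame: x ahead of the robot, y to its left, z up, the work surface at z = 0. Lengths are in m, angles in rad, forces in N, time in s.
With the tool pointing down it reaches from about 0.4 to 0.875 m from the base axis. Payload 4.4 kg.
Tool frame: the origin (TCP) lies on the front face of the gripper's body, between the roots of the fingers; the fingertips stand 73 mm ahead of it and the grasp point (between the pads) lies ahead of it (ctrl.pinch_z is the z of the grasp point in the tool frame, in m); z points along the fingers, y is the direction in which the jaws open and shut (so a half turn about z gives the same grasp; the last joint's range is limited). The gripper opens to 85 mm and grips with 20 to 120 N. Pads are 22 mm wide; open, the fingers measure 114 mm over their backs; the gripper's body (76 mm by 85 mm) begins 54 mm behind the grasp point. The pads swing forward as they close: fully open they stand 13 mm farther back than shut.
Start: joints at [-1.288, 0.628, 0.038, 1.517, -0.027, 0.996, -0.02], TCP at [0.222, 0.611, 0.304] pointing down, gripper open.
Joint ranges: [-3.06, 3.06], [-0.37, 2.12], [-1.25, 1.32], [0.18, 2.47], [-1.1, 4.24], [0.23, 1.98], [-2.94, 2.94]. Speed limits (rad/s): [2.57, 2.57, 3.14, 3.14, 3.14, 3.14, 3.14].

## Interface

Orientations are given as a rotation vector (axis times angle).
In Python, from bench import ctrl gives the robot as it stands.
- The arm moves only by the tool arm_command, never from a script. Its argument "deltas" is a list that holds one entry, the list of rows, each a list of 7 numbers: the shift along the tool's x, y, z scaled (see below), then the turn, a rotation vector about the tool's x, y, z scaled (see below), then the opening, from -1 (shut) to 1 (fully open), so that 0 is half open. A call has exactly 5 rows; each row is the pose to reach, as a shift and turn from the pose commanded when the call began, along the tool's axes at that moment, turning the shorter way round; what a row does not reach only later rows make up. The controller multiplies each number of a shift by 0.15 m and each number of a turn by pi rad. A row lasts 1/8 s, in which the tool goes at most 62.5 mm and 10.7 degrees, less where a joint would pass 70% of its speed; a pose out of reach is approached as far as the arm can. A call with a number of a shift or a turn outside -1 to 1 is refused whole. A call with a gripper value outside its range is refused whole. The fingers move at their own pace and stop on an object; "newtons" is the grip in N (left out, the last holds). Time passes only in rows, so rows that repeat a pose let the fingers close, or fill a call up. It gives the time, the measured TCP pose, the force and the opening at its end, in the units of the state.
- ctrl.observe(): the state, without advancing time (a new reading comes with each control period).
- ctrl.snapshot(name): name is "scene" or "side" or "wrist"; returns the picture (420x560x3 uint8, red, green, blue); there is no depth.
- ctrl.calibration(name): a dict with "fx", "fy", "cx", "cy" (pixels), "dist" ([k1, k2, p1, p2, k3] as OpenCV has them; the pictures are not rectified), "rvec" (rotation vector, rad) and "tvec" (3), from world to camera coordinates, as OpenCV has them. Camera axes: x right, y down, z forward; pixel columns grow to the right and rows downward; lengths in m; the calibration is good to about 2 mm. A picture is of the moment at which its call begins: read the wrist's pose just before it. calibration takes no time and is no camera call; for the wrist camera it gives the pose at the moment of the call.
- ctrl.job_done(): hands the job in, once; it reports no verdict.
The state is a dict: "clock": time; "joint_positions": joint angles; "qd": joint speeds; "tau": joint torques, N m; "tool_pos": TCP position; "tool_rot": TCP orientation; "contact_force": force on the tool from outside, world axes, zero at the start; "wrist_torque": the same for the moment, N m; "width": opening from 0.0 (shut) to 1.0 (fully open).
Only numpy, scipy, OpenCV 4.12 (cv2) and the standard library are available. Lean on these libraries where they do the work, as an engineer would, in place of code of your own. Each camera call takes 0.05 s, during which the arm holds its last target. There are 200 camera calls.

## Working session

There is one attempt and no reset: what is moved stays moved. The work goes in short steps, Python scripts to look and compute and a tool call to move; the robot and the scene stay as the last step left them, time stands still between calls to the robot, and variables do not carry over. Pictures are saved under pics/ and viewed, about 8 in all and at most 12, crops included, and the job is handed in when it is done.

Besides the shell and the picture viewer there is one more tool, called after "Call:" by a JSON object that holds its "api" and its "payload". arm_command: Moves the arm, as the interface text tells. Shifts and turns lie within -1 to 1; 1 stands for 0.15 m of shift or pi rad of turn. Its arguments: {"type":"object","properties":{"deltas":{"type":"array"},"newtons":{"type":"number"}},"required":["deltas"]}

```bash
ls; mkdir -p pics; python3 - <<'E'
from bench import ctrl
import cv2,numpy as np
print(ctrl.observe(), ctrl.pinch_z)
a=ctrl.snapshot("scene");b=ctrl.snapshot("side")
for n,i in(("scene",a),("side",b)):
    cv2.imwrite(f"pics/{n}0.png",i[:,:,::-1]); print(ctrl.calibration(n))
E
```

```text
pics
{'clock': 0.0, 'joint_positions': array([-1.2877729 ,  0.62933529,  0.0383927 ,  1.51835445, -0.02699684,
        0.99630368, -0.02002101]), 'qd': array([ 0.00035794, -0.00105907, -0.00073471,  0.00077398, -0.0008794 ,
        0.00019339, -0.00082713]), 'tau': array([ 5.20407102e-04, -5.63409877e+01,  1.22696992e+00, -1.93440038e+01,
        1.11824524e-02,  1.06472505e-02, -1.44428606e-05]), 'tool_pos': array([0.22194646, 0.61042027, 0.30299942]), 'tool_rot': array([-5.45067205e-01, -3.09361112e+00,  2.91433878e-03]), 'contact_force': array([ 0.33064092,  0.32305379, -0.53564297]), 'wrist_torque': array([-0.00695208, -0.00256859, -0.05326135]), 'width': 1.001039285727364} 0.0539
{'fx': 506.87489596226635, 'fy': 506.87489596226635, 'cx': 278.3858702602471, 'cy': 210.4631143843745, 'dist': array([-0.09121592,  0.        ,  0.        ,  0.        ,  0.        ]), 'rvec': array([ 1.08163379,  2.42904886, -1.00700777]), 'tvec': array([ 0.40113019, -0.2842614 ,  1.48132876])}
{'fx': 438.0739780765288, 'fy': 438.0739780765288, 'cx': 276.9668539801737, 'cy': 213.71464723188154, 'dist': array([-0.14147829,  0.        ,  0.        ,  0.        ,  0.        ]), 'rvec': array([ 2.27844422, -0.31177735,  0.13879575]), 'tvec': array([-0.62378412,  0.20295195,  0.81575233])}
```

View pics/scene0.png

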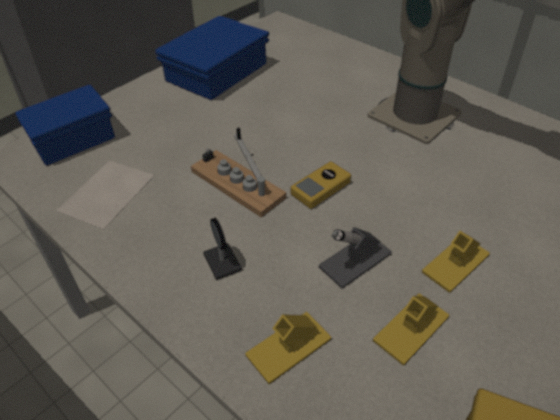

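View pics/side0.png

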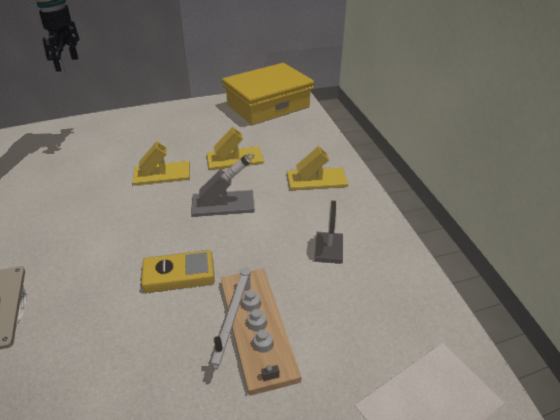

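The grey stand with the balance is at scene (355,258) and side (222,200). The look-alikes are three yellow stands, at scene (455,262), (412,325) and (290,345). The keeper hinge is at about side (245,272), and the peg at side (218,343), scene (238,133). I'll check these in one close crop.

```bash
python3 - <<'E'
import cv2,numpy as np
s=cv2.imread("pics/scene0.png");d=cv2.imread("pics/side0.png")
def c(i,x,y,w,h): return cv2.resize(i[y:y+h,x:x+w],(400,300),interpolation=cv2.INTER_CUBIC)
# each crop 100x75 (x4) or 133x100 (x3)
m=np.vstack([np.hstack([c(s,190,120,100,75*1),c(s,310,215,100,75)]),np.hstack([c(d,190,255,160,120),c(d,180,145,100,75)])])
cv2.imwrite("pics/m.png",np.clip(m*1.6,0,255).astype(np.uint8))
E
```

```text
(no output)
```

View pics/m.png

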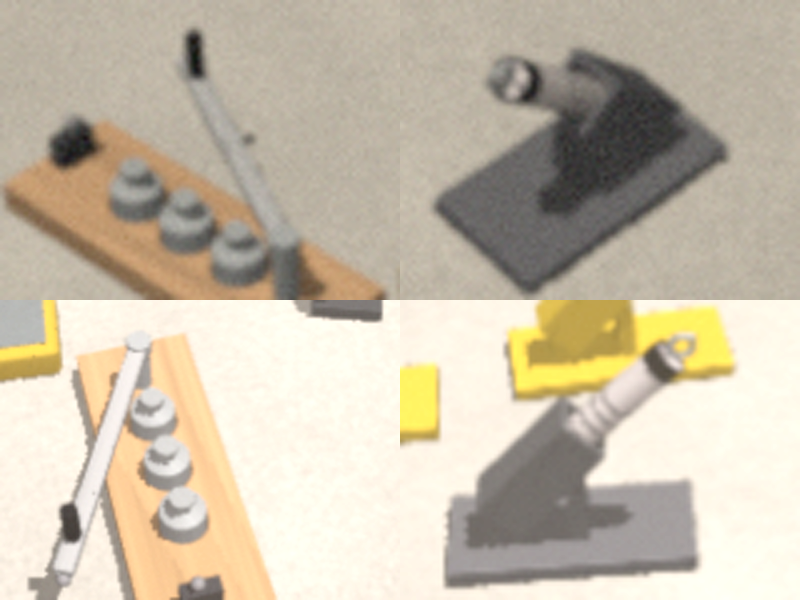

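The crop shows the grey stand holding the white balance, eye end outward. The black peg is near the bar's free end, on the side of the rack towards the robot. Now I'll triangulate.

```bash
cat > h.py <<'E'
from bench import ctrl
import cv2,numpy as np
from scipy.spatial.transform import Rotation as R
def ray(n,p,K=None):
    k=K or ctrl.calibration(n); A=np.array([[k['fx'],0,k['cx']],[0,k['fy'],k['cy']],[0,0,1]])
    u=cv2.undistortPoints(np.array([[p]],float),A,k['dist'])[0,0]; M=cv2.Rodrigues(k['rvec'])[0]
    d=M.T@np.r_[u,1]; return -M.T@k['tvec'],d/np.linalg.norm(d)
def tri(obs):
    A=0;b=0
    for n,p in obs:
        o,d=ray(n,p); P=np.eye(3)-np.outer(d,d); A=A+P; b=b+P@o
    return np.linalg.solve(A,b)
def onz(n,p,z):
    o,d=ray(n,p); return o+d*(z-o[2])/d[2]
def proj(n,X):
    k=ctrl.calibration(n); A=np.array([[k['fx'],0,k['cx']],[0,k['fy'],k['cy']],[0,0,1]])
    return cv2.projectPoints(np.array(X,float).reshape(-1,1,3),k['rvec'],k['tvec'],A,k['dist'])[0][:,0]
E
python3 - <<'E'
from h import *
np.set_printoptions(precision=4,suppress=True)
for n,a,b,z in (("peg",(238.2,129),(217.2,338.5),.099),("hinge",(261.5,179.3),(245.6,271),.07),("cap",(340.5,234.5),(245.8,159.3),.13),("detent",(208,151.5),(270,367),.042)):
    print(n,tri([("scene",a),("side",b)]),onz("scene",a,z),onz("side",b,z))
for n,pts,z in (("scene",[(319.3,265.8),(342.5,285.8),(391.8,252.5)],.012),("side",[(192,194.3),(253,190.5),(254.3,209.5),(192,213)],.012),("scene",[(191.3,167.5),(215.8,150.5),(285.8,193.3)],.02),("side",[(222,277),(264.8,269.4)],.02)):
    print(n,*[onz(n,p,z)[:2] for p in pts])
print("mouth",onz("side",(227,176),.085))
E
```

```text
peg [ 0.4844 -0.2371  0.0959] [ 0.4875 -0.2339  0.099 ] [ 0.4842 -0.239   0.099 ]
hinge [ 0.5615 -0.0852  0.0661] [ 0.5634 -0.0819  0.07  ] [ 0.5618 -0.0893  0.07  ]
cap [0.625  0.1887 0.1273] [0.6251 0.1904 0.13  ] [0.6255 0.1829 0.13  ]
detent [ 0.5577 -0.2791  0.045 ] [ 0.5549 -0.2819  0.042 ] [ 0.5585 -0.2778  0.042 ]
scene [0.6354 0.1531] [0.6444 0.2216] [0.5025 0.248 ]
side [0.4957 0.2405] [0.645  0.2139] [0.6315 0.1427] [0.4868 0.1702]
scene [ 0.6101 -0.288 ] [ 0.5214 -0.2918] [ 0.5219 -0.0432]
side [ 0.5198 -0.0491] [ 0.6073 -0.0523]
mouth [0.5808 0.1929 0.085 ]
```

```bash
cat >> h.py <<'E'
def goal(p,Rm,p0=None,R0=None):
    s=ctrl.observe(); p0=s['tool_pos'] if p0 is None else p0; R0=R.from_rotvec(s['tool_rot']) if R0 is None else R0
    return np.round(np.r_[R0.inv().apply(np.array(p)-p0)/.15,(R0.inv()*R.from_matrix(Rm)).as_rotvec()/np.pi],3)
DOWN=np.array([[0,1,0],[1,0,0],[0,0,-1.]])
E
python3 -c "
from h import *
print(goal([.45,.2,.3],DOWN),R.from_rotvec(ctrl.observe()['tool_rot']).as_matrix())"
```

```text
[-2.364 -2.052  0.024 -0.     0.     0.389] [[-9.39779552e-01  3.41780672e-01 -6.04942023e-04]
 [ 3.41781207e-01  9.39778023e-01 -1.69522198e-03]
 [-1.08828894e-05 -1.79989277e-03 -9.99998380e-01]]
```

Call:
{"api": "arm_command", "payload": {"deltas": [[[-0.4, -0.35, 0, 0, 0, 0.06, -1], [-0.8, -0.7, 0, 0, 0, 0.12, -1], [-1, -0.87, 0, 0, 0, 0.18, -1], [-1, -0.87, 0, 0, 0, 0.24, -1], [-1, -0.87, 0, 0, 0, 0.295, -1]]], "newtons": 30}}

```text
clock: 0.72
tool_pos: [0.3196, 0.4351, 0.3039]
tool_rot: [1.882, 2.515, -0.001]
contact_force: [-0.4, 1.4, 0.1]
width: -0.005
```

```bash
python3 -c "
from h import *
print(ctrl.observe()['tool_pos'],ctrl.observe()['clock'],ctrl.observe()['joint_positions'],goal([.43,-.235,.3],DOWN))"
```

```text
[0.31956609 0.43510252 0.30391729] 0.725 [-1.19289095  0.48548335  0.30007651  1.8315252  -0.18382623  0.85234759
 -0.51813126] [-4.494 -0.553  0.029 -0.     0.     0.091]
```

Call:
{"api": "arm_command", "payload": {"deltas": [[[-0.35, 0.1, 0, 0, 0, 0.03, -1], [-0.7, 0.2, 0, 0, 0, 0.06, -1], [-1, 0.3, 0, 0, 0, 0.09, -1], [-1, 0.3, 0, 0, 0, 0.09, -1], [-1, 0.3, 0, 0, 0, 0.09, -1]]]}}

```text
clock: 1.35
tool_pos: [0.4047, 0.307, 0.3037]
tool_rot: [-2.206, -2.236, 0.001]
contact_force: [-1.4, 0.4, 1.0]
width: 0.0
```

Call:
{"api": "arm_command", "payload": {"deltas": [[[-0.3, 0, 0, 0, 0, 0, -1], [-0.6, 0, 0, 0, 0, 0, -1], [-0.9, 0, 0, 0, 0, 0, -1], [-1, 0, 0, 0, 0, 0, -1], [-1, 0, 0, 0, 0, 0, -1]]]}}

```text
clock: 1.98
tool_pos: [0.4069, 0.1573, 0.304]
tool_rot: [-2.207, -2.235, -0.001]
contact_force: [-0.1, 0.9, -0.1]
width: 0.002
```

Call:
{"api": "arm_command", "payload": {"deltas": [[[-0.3, 0, 0, 0, 0, 0, -1], [-0.6, 0, 0, 0, 0, 0, -1], [-0.9, 0, 0, 0, 0, 0, -1], [-1, 0, 0, 0, 0, 0, -1], [-1, 0, 0, 0, 0, 0, -1]]]}}

```text
clock: 2.6
tool_pos: [0.4096, 0.0075, 0.3039]
tool_rot: [2.207, 2.236, 0.001]
contact_force: [-0.5, 1.4, 0.6]
width: 0.001
```

```bash
python3 -c "
from h import *
print(ctrl.observe()['tool_pos'],ctrl.observe()['clock'],ctrl.observe()['joint_positions'],goal([.43,-.24,.25],DOWN))"
```

```text
[0.40963329 0.0075104  0.30387211] 2.6 [-0.4257684   0.31419413  0.43974096  2.15217815 -0.20309939  0.71325872
  0.16247192] [-1.652  0.114  0.359  0.    -0.     0.004]
```

Call:
{"api": "arm_command", "payload": {"deltas": [[[-0.3, 0.03, 0, 0, 0, 0, -1], [-0.6, 0.06, 0, 0, 0, 0, -1], [-0.9, 0.09, 0, 0, 0, 0, -1], [-1, 0.11, 0.1, 0, 0, 0, -1], [-1, 0.11, 0.1, 0, 0, 0, -1]]]}}

```text
clock: 3.22
tool_pos: [0.4279, -0.142, 0.288]
tool_rot: [-2.205, -2.235, 0.001]
contact_force: [-0.3, -0.2, 0.6]
width: 0.002
```

Call:
{"api": "arm_command", "payload": {"deltas": [[[-0.35, 0, 0.1, 0, 0, 0, -1], [-0.65, 0, 0.3, 0, 0, 0, -1], [-0.65, 0, 0.6, 0, 0, 0, -1], [-0.65, 0, 0.8, 0, 0, 0, -1], [-0.65, 0, 0.8, 0, 0, 0, -1]]]}}

```text
clock: 3.85
tool_pos: [0.4286, -0.2378, 0.1674]
tool_rot: [-2.2, -2.235, -0.0]
contact_force: [0.0, 0.2, -0.1]
width: 0.003
```

```bash
python3 - <<'E'
from h import *
a=ctrl.snapshot("side");b=ctrl.snapshot("wrist")
m=np.hstack([cv2.resize(a[225:405,130:370],(400,300)),cv2.resize(b,(400,300))])[:,:,::-1]
cv2.imwrite("pics/p1.png",np.clip(m*1.5,0,255).astype(np.uint8))
print(ctrl.observe()['tool_pos'],goal([.45,-.24,.15],DOWN))
E
```

```text
[ 0.42968056 -0.23941331  0.16962017] [-0.006  0.135  0.131  0.    -0.     0.005]
```

View pics/p1.png

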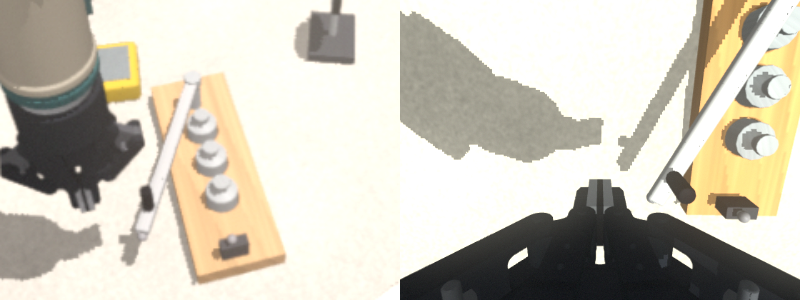

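Call:
{"api": "arm_command", "payload": {"deltas": [[[0, 0, 0.13, 0, 0, 0, -1], [0, 0.1, 0.13, 0, 0, 0, -1], [-0.02, 0.25, 0.13, 0, 0, 0, -1], [-0.04, 0.35, 0.13, 0, 0, 0, -1], [-0.06, 0.45, 0.13, 0, 0, 0, -1]]]}}

```text
clock: 4.58
tool_pos: [0.4986, -0.2487, 0.1513]
tool_rot: [2.204, 2.235, 0.002]
contact_force: [0.2, 1.3, -0.2]
width: 0.0
```

Call:
{"api": "arm_command", "payload": {"deltas": [[[-0.02, 0.05, 0, 0, 0, 0, -1], [-0.03, 0.09, 0, 0, 0, 0, -1], [-0.04, 0.13, 0, 0, 0, 0, -1], [-0.04, 0.17, 0, 0, 0, 0, -1], [-0.04, 0.2, 0, 0, 0, 0, -1]]]}}

```text
clock: 5.2
tool_pos: [0.5264, -0.2545, 0.1493]
tool_rot: [-2.208, -2.235, 0.0]
contact_force: [-0.4, -0.5, -0.6]
width: -0.003
```

```bash
python3 - <<'E'
from h import *
a=ctrl.snapshot("side");b=ctrl.snapshot("wrist")
m=np.hstack([cv2.resize(a[225:405,130:370],(400,300)),cv2.resize(b,(400,300))])[:,:,::-1]
cv2.imwrite("pics/p2.png",np.clip(m*1.5,0,255).astype(np.uint8))
s=ctrl.observe();print(s['tool_pos'],s['contact_force'])
E
```

```text
[ 0.52671089 -0.2543483   0.14930027] [-0.21075844 -0.31242389  0.07159165]
```

View pics/p2.png

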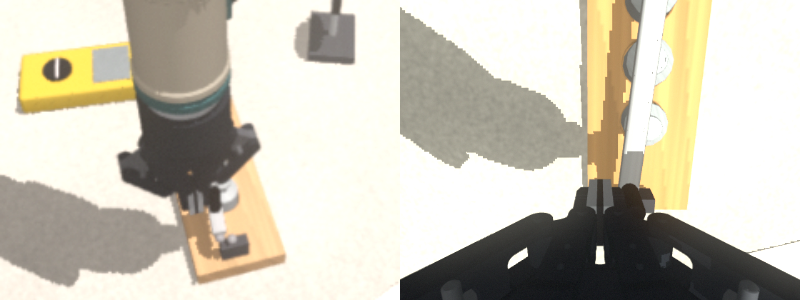

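The bar is nearly shut, with the peg touching the right side of the fingers. Next I'll push it slowly through the detent.

Call:
{"api": "arm_command", "payload": {"deltas": [[[0, 0.02, 0, 0, 0, 0, -1], [0, 0.04, 0, 0, 0, 0, -1], [0, 0.06, 0, 0, 0, 0, -1], [0, 0.06, 0, 0, 0, 0, -1], [0, 0.06, 0, 0, 0, 0, -1]]]}}

```text
clock: 5.92
tool_pos: [0.5353, -0.2544, 0.1494]
tool_rot: [2.207, 2.235, 0.0]
contact_force: [-1.4, -0.2, -0.8]
width: 0.003
```

Call:
{"api": "arm_command", "payload": {"deltas": [[[0, 0.01, 0, 0, 0, 0, -1], [0, 0.02, 0, 0, 0, 0, -1], [0, 0.03, 0, 0, 0, 0, -1], [0, 0.03, 0, 0, 0, 0, -1], [0, 0.03, 0, 0, 0, 0, -1]]]}}

```text
clock: 6.55
tool_pos: [0.5401, -0.254, 0.1494]
tool_rot: [2.207, 2.236, 0.001]
contact_force: [0.3, 0.8, 0.0]
width: 0.002
```

Call:
{"api": "arm_command", "payload": {"deltas": [[[0, 0.01, 0, 0, 0, 0, -1], [0, 0.02, 0, 0, 0, 0, -1], [0, 0.03, 0, 0, 0, 0, -1], [0, 0.03, 0, 0, 0, 0, -1], [0, 0.03, 0, 0, 0, 0, -1]]]}}

```text
clock: 7.18
tool_pos: [0.5424, -0.2543, 0.1492]
tool_rot: [-2.206, -2.232, 0.003]
contact_force: [-5.5, 0.8, 4.2]
width: -0.001
```

Call:
{"api": "arm_command", "payload": {"deltas": [[[0, 0.01, 0, 0, 0, 0, -1], [0, 0.02, 0, 0, 0, 0, -1], [0, 0.02, 0, 0, 0, 0, -1], [0, 0.02, 0, 0, 0, 0, -1], [0, 0.02, 0, 0, 0, 0, -1]]]}}

```text
clock: 7.8
tool_pos: [0.543, -0.2544, 0.1491]
tool_rot: [-2.204, -2.228, 0.006]
contact_force: [-10.2, -0.5, 7.6]
width: 0.002
```

Call:
{"api": "arm_command", "payload": {"deltas": [[[0, -0.1, 0, 0, 0, 0, -1], [0, -0.2, 0, 0, 0, 0, -1], [0, -0.2, -0.1, 0, 0, 0, -1], [0.2, -0.2, -0.5, 0, 0, 0, -1], [0.5, -0.2, -0.9, 0, 0, 0, -1]]]}}

```text
clock: 8.43
tool_pos: [0.5176, -0.1899, 0.2733]
tool_rot: [2.208, 2.231, 0.001]
contact_force: [2.1, 0.4, 0.9]
width: 0.001
```

```bash
python3 - <<'E'
from h import *
a=ctrl.snapshot("side");b=ctrl.snapshot("scene")
m=np.hstack([cv2.resize(a[255:390,190:370],(400,300)),cv2.resize(b[120:217,185:315],(400,300))])[:,:,::-1]
cv2.imwrite("pics/p3.png",np.clip(m*1.5,0,255).astype(np.uint8))
s=ctrl.observe();print(s['tool_pos'],s['contact_force'])
E
```

```text
[ 0.52067911 -0.18603596  0.27655882] [ 1.97408106 -0.33839502 -0.51596571]
```

View pics/p3.png

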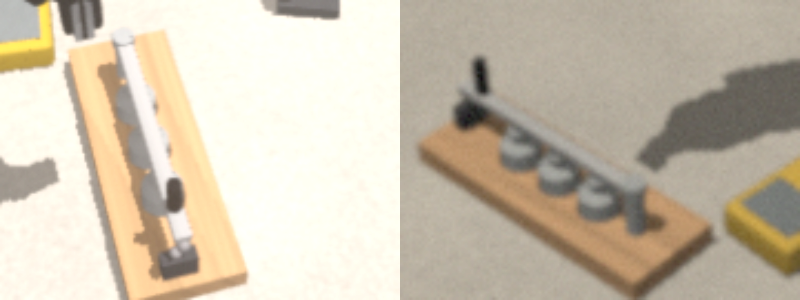

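The keeper lies over the weights and ends at the detent block. The push reached 10 N with no further motion, so it is at the hard stop. Next I'll move above the balance.

Call:
{"api": "arm_command", "payload": {"deltas": [[[0.3, 0.05, -0.03, 0, 0, 0, 1], [0.6, 0.1, -0.05, 0, 0, -0.05, 1], [0.9, 0.15, -0.1, 0, 0, -0.1, 1], [1, 0.2, -0.1, 0, 0, -0.15, 1], [1, 0.2, -0.1, 0, 0, -0.2, 1]]]}}

```text
clock: 9.15
tool_pos: [0.5461, -0.037, 0.2863]
tool_rot: [1.395, 2.813, 0.002]
contact_force: [-0.1, 0.5, 0.2]
width: 1.0
```

```bash
cat >> h.py <<'E'
yw=np.radians(-10.5); u=np.array([np.cos(yw),np.sin(yw),0]); v=np.array([-np.sin(yw),np.cos(yw),0]); Z=np.array([0,0,1.])
GR=np.c_[-u,v,-Z]
E
python3 -c "
from h import *
s=ctrl.observe();print(s['tool_pos'],s['joint_positions'],goal([.60,.19,.27],GR))"
```

```text
[ 0.54607225 -0.03704272  0.28630334] [-0.16745987  0.51504038  0.27487746  1.83359881 -0.18558256  0.81565922
  0.85059096] [ 9.880e-01  1.202e+00  1.100e-01  1.000e-03  1.000e-03 -2.350e-01]
```

Call:
{"api": "arm_command", "payload": {"deltas": [[[0.25, 0.3, 0, 0, 0, -0.05, 1], [0.5, 0.6, 0, 0, 0, -0.1, 1], [0.75, 0.9, 0, 0, 0, -0.15, 1], [0.9, 1, 0, 0, 0, -0.2, 1], [0.98, 1, 0, 0, 0, -0.235, 1]]]}}

```text
clock: 9.78
tool_pos: [0.5776, 0.1713, 0.286]
tool_rot: [0.289, 3.127, 0.003]
contact_force: [-0.7, -0.6, -0.5]
width: 0.999
```

Call:
{"api": "arm_command", "payload": {"deltas": [[[0, 0.2, 0, 0, 0, 0, 1], [0, 0.2, 0, 0, 0, 0, 1], [0, 0.2, 0, 0, 0, 0, 1], [0, 0.2, 0, 0, 0, 0, 1], [0, 0.2, 0, 0, 0, 0, 1]]]}}

```text
clock: 10.4
tool_pos: [0.5828, 0.1968, 0.2858]
tool_rot: [0.303, 3.127, -0.0]
contact_force: [-0.3, 0.1, 0.9]
width: 0.999
```

```bash
python3 - <<'E'
from h import *
k=ctrl.calibration("wrist")
b=ctrl.snapshot("wrist");a=ctrl.snapshot("side")
cv2.imwrite("pics/w4.png",np.clip(b[:,:,::-1]*1.4,0,255).astype(np.uint8))
s=ctrl.observe();print(s['tool_pos'],s['joint_positions'])
g=np.array([.610,.187,.117]); ax=(u+Z)/2**.5
print(proj("wrist",[g,g+.025*ax,g+.044*ax,g-.045*ax]))
E
```

```text
[0.58269459 0.19710362 0.28576081] [-0.41499094  0.59714896  0.06959473  1.64144422 -0.04956235  0.90469596
  1.05146047]
[[274.54248896 249.30133475]
 [274.52209421 281.97151311]
 [274.50496125 309.08649199]
 [274.57412202 197.74311191]]
```

View pics/w4.png

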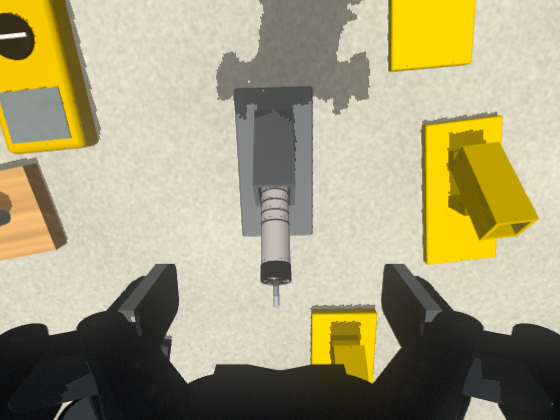

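The wrist picture shows the balance tube at column 275, its cap ending at row 285. The prediction was 274.5 and 282, so the estimate is good and I'll descend.

```bash
python3 -c "
from h import *
print(goal([.610,.187,.172],GR))"
```

```text
[-0.191 -0.031  0.758 -0.     0.    -0.003]
```

Call:
{"api": "arm_command", "payload": {"deltas": [[[-0.19, -0.03, 0.1, 0, 0, -0.003, 1], [-0.19, -0.03, 0.3, 0, 0, -0.003, 1], [-0.19, -0.03, 0.5, 0, 0, -0.003, 1], [-0.19, -0.03, 0.7, 0, 0, -0.003, 1], [-0.19, -0.03, 0.755, 0, 0, -0.003, 1]]]}}

```text
clock: 11.12
tool_pos: [0.6086, 0.1873, 0.1705]
tool_rot: [-0.286, -3.125, 0.002]
contact_force: [0.4, 0.4, 0.8]
width: 1.001
```

Call:
{"api": "arm_command", "payload": {"deltas": [[[0, 0, 0, 0, 0, 0, -0.3], [0, 0, 0, 0, 0, 0, -1], [0, 0, 0, 0, 0, 0, -1], [0, 0, 0, 0, 0, 0, -1], [0, 0, 0, 0, 0, 0, -1]]], "newtons": 40}}

```text
clock: 11.75
tool_pos: [0.6103, 0.1881, 0.1732]
tool_rot: [0.286, 3.127, 0.001]
contact_force: [0.8, -0.0, 4.5]
width: 0.241
```

```bash
python3 - <<'E'
from h import *
b=ctrl.snapshot("wrist");a=ctrl.snapshot("side")
m=np.hstack([cv2.resize(a[80:230,120:320],(400,300)),cv2.resize(b,(400,300))])[:,:,::-1]
cv2.imwrite("pics/p5.png",np.clip(m*1.5,0,255).astype(np.uint8))
s=ctrl.observe();print(s['tool_pos'],s['contact_force'],s['wrist_torque'],s['width'])
E
```

```text
[0.61026408 0.18807529 0.17315075] [1.67827697e-03 3.22512102e-01 5.08887255e+00] [ 0.12071548 -0.01330087 -0.09756056] 0.24030368625837614
```

View pics/p5.png

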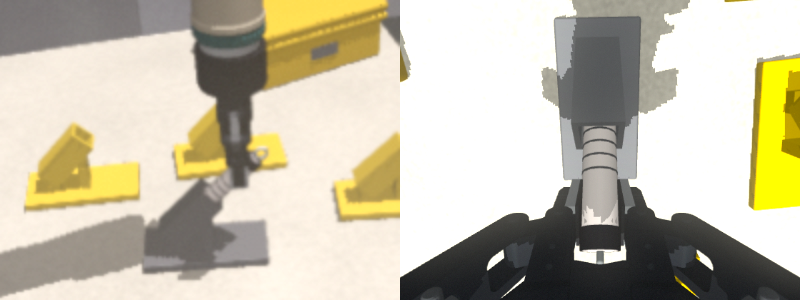

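The tube is gripped at 20 mm opening. Now I'll draw it out along the sleeve axis.

Call:
{"api": "arm_command", "payload": {"deltas": [[[-0.03, 0, -0.03, 0, 0, 0, -1], [-0.07, 0, -0.07, 0, 0, 0, -1], [-0.11, 0, -0.11, 0, 0, 0, -1], [-0.15, 0, -0.15, 0, 0, 0, -1], [-0.2, 0, -0.2, 0, 0, 0, -1]]], "newtons": 60}}

```text
clock: 12.48
tool_pos: [0.6396, 0.1822, 0.2028]
tool_rot: [-0.286, -3.128, 0.0]
contact_force: [0.0, -0.1, -0.8]
width: 0.234
```

Call:
{"api": "arm_command", "payload": {"deltas": [[[-0.06, 0, -0.06, 0, 0, 0, -1], [-0.12, 0, -0.12, 0, 0, 0, -1], [-0.18, 0, -0.18, 0, 0, 0, -1], [-0.24, 0, -0.24, 0, 0, 0, -1], [-0.3, 0, -0.3, 0, 0, 0, -1]]]}}

```text
clock: 13.1
tool_pos: [0.684, 0.1741, 0.248]
tool_rot: [-0.286, -3.128, 0.0]
contact_force: [0.1, 0.2, -0.9]
width: 0.237
```

Call:
{"api": "arm_command", "payload": {"deltas": [[[-0.06, 0, -0.06, 0, 0, 0, -1], [-0.12, 0, -0.16, 0, 0, 0, -1], [-0.15, 0, -0.3, 0, 0, 0, -1], [-0.15, 0, -0.5, 0, 0, 0, -1], [-0.15, 0, -0.7, 0, 0, 0, -1]]]}}

```text
clock: 13.72
tool_pos: [0.7058, 0.17, 0.3534]
tool_rot: [-0.286, -3.128, 0.0]
contact_force: [0.4, 0.3, -1.1]
width: 0.234
```

```bash
python3 - <<'E'
from h import *
b=ctrl.snapshot("wrist");a=ctrl.snapshot("side")
m=np.hstack([cv2.resize(a[30:240,100:380],(400,300)),cv2.resize(b,(400,300))])[:,:,::-1]
cv2.imwrite("pics/p6.png",np.clip(m*1.5,0,255).astype(np.uint8))
s=ctrl.observe();print(s['tool_pos'],s['contact_force'],s['joint_positions'],s['width'])
E
```

```text
[0.70743889 0.1703346  0.35697651] [ 0.18611367 -1.54748477 -1.34079335] [-0.30877975  0.71064368  0.06903917  1.19890038 -0.04772585  1.22590645
  1.14776318] 0.23389978841101916
```

View pics/p6.png

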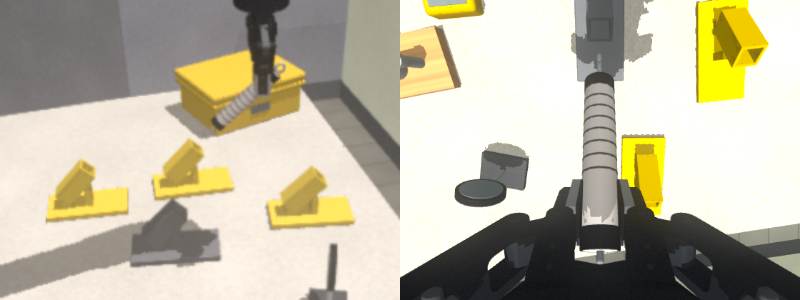

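The balance is clear of the sleeve with the hook end free. Now I'll turn it upright.

Call:
{"api": "arm_command", "payload": {"deltas": [[[0.1, 0, -0.05, 0, -0.04, 0, -1], [0.2, 0, -0.1, 0, -0.08, 0, -1], [0.3, 0, -0.15, 0, -0.12, 0, -1], [0.4, 0, -0.15, 0, -0.16, 0, -1], [0.5, 0, -0.15, 0, -0.2, 0, -1]]]}}

```text
clock: 14.45
tool_pos: [0.6309, 0.1834, 0.3746]
tool_rot: [0.229, 2.502, -0.073]
contact_force: [1.3, 0.1, -1.4]
width: 0.238
```

```bash
python3 - <<'E'
from h import *
G2=R.from_rotvec(-np.pi/4*v).as_matrix()@GR
s=ctrl.observe();print(s['tool_pos'],s['contact_force'],s['joint_positions'],s['width'],goal(s['tool_pos'],G2))
E
```

```text
[0.63085641 0.18341065 0.37462422] [ 1.26767997  0.10618786 -1.42806866] [-0.81398871  0.45162735  0.48381457  1.87577805  0.40975611  0.35641122
  0.61117992] 0.23751895896945255 [ 0.     0.     0.     0.001 -0.049 -0.   ]
```

Call:
{"api": "arm_command", "payload": {"deltas": [[[-0.08, 0, -0.11, 0, -0.01, 0, -1], [-0.16, 0, -0.22, 0, -0.02, 0, -1], [-0.16, 0, -0.22, 0, -0.035, 0, -1], [-0.16, 0, -0.22, 0, -0.05, 0, -1], [-0.16, 0, -0.22, 0, -0.05, 0, -1]]]}}

```text
clock: 15.08
tool_pos: [0.6308, 0.1843, 0.4143]
tool_rot: [0.212, 2.351, -0.091]
contact_force: [-0.8, 0.8, -1.5]
width: 0.238
```

```bash
python3 - <<'E'
from h import *
b=ctrl.snapshot("scene");a=ctrl.snapshot("side")
cv2.imwrite("pics/s7.png",np.clip(np.hstack([cv2.resize(a[0:240,100:420],(400,300)),cv2.resize(b[60:360,160:560],(400,300))])[:,:,::-1]*1.6,0,255).astype(np.uint8))
G2=R.from_rotvec(-np.pi/4*v).as_matrix()@GR
s=ctrl.observe();print(s['tool_pos'],s['contact_force'],s['joint_positions'],s['width'],goal(s['tool_pos'],G2))
g=s['tool_pos']+R.from_rotvec(s['tool_rot']).apply([0,0,.054])
P=[g,g+.025*Z,g-.093*Z,g-.12*Z]
print(g,((proj("side",P)-[100,0])*1.25).round(),((proj("scene",P)-[160,60])+[400,0]).round())
E
```

```text
[0.63168171 0.18408536 0.41530529] [ 0.13652496  0.03401211 -0.01333555] [-1.03126624  0.44499014  0.73400322  1.92477106  0.58047497  0.25432306
  0.42167011] 0.23785106654464788 [ 0.  0.  0.  0. -0.  0.]
[0.66918406 0.17716136 0.37707399] [[204.  65.]
 [203.  49.]
 [205. 119.]
 [205. 134.]] [[568.  79.]
 [569.  66.]
 [565. 124.]
 [564. 135.]]
```

View pics/s7.png

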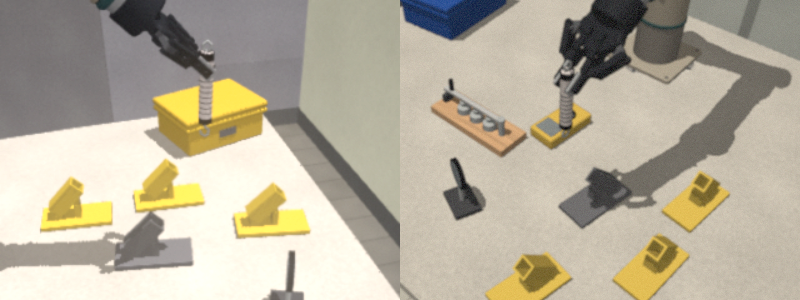

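It looks upright. I'll take one zoomed check of its tilt and the keeper.

```bash
python3 - <<'E'
from h import *
b=ctrl.snapshot("scene");a=ctrl.snapshot("side")
c=lambda i,x,y,w,h:cv2.resize(i[y:y+h,x:x+w],(400,300),interpolation=cv2.INTER_CUBIC)
m=np.vstack([np.hstack([c(a,204,25,100,75),c(b,280,115,100,75)]),np.hstack([c(a,200,265,120,90*1),c(b,185,125,100,75)])])
cv2.imwrite("pics/z8.png",np.clip(m[:,:,::-1]*1.6,0,255).astype(np.uint8))
# keeper: expected peg top for angle 0 / 0.07 about hinge, rack yaw ~0
h=np.array([.5622,-.085,.099])
for t in (0,.07): print(t,proj("side",[h+.17*np.array([-np.sin(t),-np.cos(t),0])]),proj("scene",[h+.17*np.array([-np.sin(t),-np.cos(t),0])]))
E
```

```text
0 [[268.09192641 335.78822158]] [[210.59020243 139.26828613]]
0.07 [[260.6668818  337.29875702]] [[214.26430384 137.12611374]]
```

View pics/z8.png

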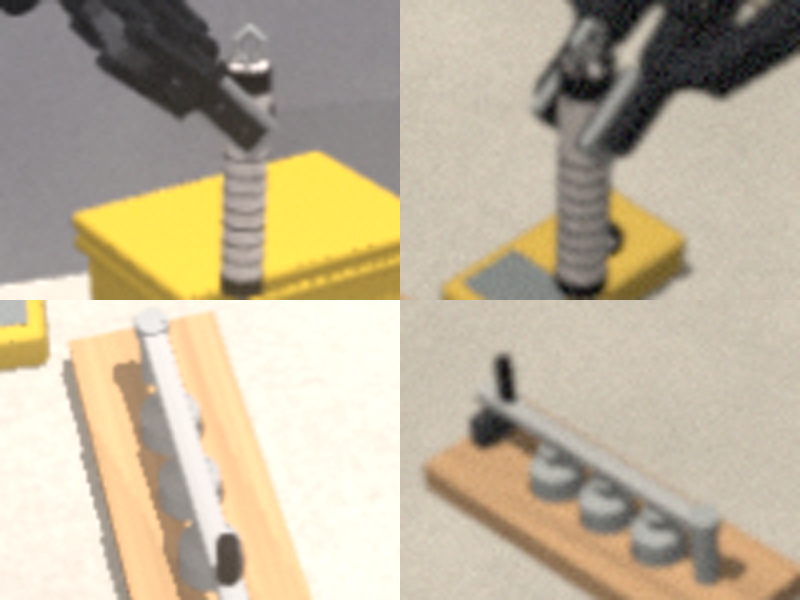

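```bash
python3 - <<'E'
from h import *
t=tri([("side",(266.5,43.2)),("scene",(326.2,134.5))]);b=tri([("side",(264.5,97.2)),("scene",(325,187.5))])
d=t-b; print(t,b,np.linalg.norm(d)); d/=np.linalg.norm(d); print("tilt u,v deg",np.degrees([d@u,d@v]))
s=ctrl.observe(); Rt=R.from_rotvec(s['tool_rot'])
ax=np.cross(d,Z); print("turn (tool, scaled)",Rt.inv().apply(ax)/np.pi, "up .06:",Rt.inv().apply([0.02,0,.06])/.15, s['joint_positions'])
E
```

```text
[0.67751278 0.17930094 0.39248438] [0.67143516 0.17950925 0.27874253] 0.1139043066086395
tilt u,v deg [3.02504854 0.45409153]
turn (tool, scaled) [-0.00177996 -0.01680752  0.00177175] up .06: [-0.37545836  0.02431883 -0.19030868] [-1.03021821  0.4444864   0.73391722  1.92428341  0.58081852  0.25400185
  0.42116386]
```

The tube leans 3° outward, which matches the stated play. I'll correct it and rise slightly for joint room.

Call:
{"api": "arm_command", "payload": {"deltas": [[[-0.15, 0, -0.08, 0, -0.005, 0, -1], [-0.3, 0, -0.15, 0, -0.01, 0, -1], [-0.37, 0, -0.19, 0, -0.017, 0, -1], [-0.37, 0, -0.19, 0, -0.017, 0, -1], [-0.37, 0, -0.19, 0, -0.017, 0, -1]]]}}

```text
clock: 15.9
tool_pos: [0.65, 0.1804, 0.4739]
tool_rot: [0.209, 2.297, -0.095]
contact_force: [0.0, 0.1, -1.1]
width: 0.24
```

Call:
{"api": "arm_command", "payload": {"deltas": [[[0, 0, 0, 0, 0, 0, -1], [0, 0, 0, 0, 0, 0, -1], [0, 0, 0, 0, 0, 0, -1], [0, 0, 0, 0, 0, 0, -1], [0, 0, 0, 0, 0, 0, -1]]]}}

```text
clock: 16.52
tool_pos: [0.6506, 0.1803, 0.4751]
tool_rot: [0.21, 2.295, -0.093]
contact_force: [0.1, 0.0, 0.3]
width: 0.233
```

```bash
python3 - <<'E'
from h import *
s=ctrl.observe(); print(s['joint_positions'],s['qd'].round(3),s['width'],s['contact_force'],s['tool_pos'],s['clock'])
G2=R.from_rotvec(-np.pi/4*v).as_matrix()@GR
print("turned deg",goal(s['tool_pos'],G2)[3:]*180)
b=ctrl.snapshot("scene");a=ctrl.snapshot("side")
g=s['tool_pos']+R.from_rotvec(s['tool_rot']).apply([0,0,.054])
ps=proj("side",[g-.05*Z])[0];pc=proj("scene",[g-.05*Z])[0];print(g,ps,pc)
c=lambda i,p:cv2.resize(i[max(0,int(p[1])-45):,max(0,int(p[0])-50):][:75,:100],(400,300),interpolation=cv2.INTER_CUBIC)
cv2.imwrite("pics/z9.png",np.clip(np.hstack([c(a,ps),c(b,pc)])[:,:,::-1]*1.6,0,255).astype(np.uint8))
E
```

```text
[-1.02117371  0.38859204  0.72398633  1.83623908  0.59230894  0.34450015
  0.46384161] [-0.    -0.001 -0.    -0.001  0.    -0.    -0.001] 0.23319852037221073 [0.1319652  0.03658513 0.3125426 ] [0.650633   0.18028516 0.47513335] 16.525
turned deg [0.   3.06 0.  ]
[0.69013487 0.17300678 0.43904142] [273.96163994  45.55856029] [317.92455078 138.21370342]
```

View pics/z9.png

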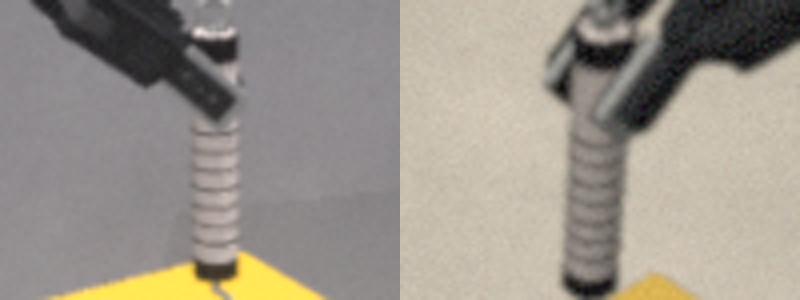

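The balance is upright and still, with the hook below it about 0.32 m above the bench and nothing near it. I'm handing the job in.

```bash
python3 -c "
from bench import ctrl
print(ctrl.job_done())"
```

```text
the job is handed in; nothing more can be done
None
```

The job is handed in at about 17 s on the robot's clock. The keeper is shut, and the balance is held upright and still.

- **Keeper:** I pushed the peg shut with the closed fingers. It came up against the hard stop and did not move further at 10 N. In the later pictures the peg lies within about 1 px of where it should be at angle 0, judged from my own rack measurements. The weights were still in their wells under the bar.
- **Balance:** I gripped the tube with 40 N, raised to 60 N for the pull, drew it out along the sleeve axis and turned it upright. The first check showed a lean of 3.0°, so I turned the gripper back about 3°. I judged the result by eye in the last picture and did not measure the tilt again.
- **Final state:** The hook hangs about 0.32 m above the bench, touching nothing. Joint speeds were about zero and the outside force was about 0.3 N.
- **Disagreements:** The two fixed cameras differed by up to 7–8 mm in my hand-picked points. The close wrist view before the grasp matched the estimate within about 3 px sideways and at the cap, and about 8 px at the sleeve's mouth.
- **Bystanders:** I kept the arm clear of the meter and the lens, and they looked unmoved in the pictures, but I did not measure their positions again.

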